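Close up a shelf-light fuse box and switch it on

TASK

The fuses for the shelf lights have been changed. Put the loose fuse cover back on its two pins so that it lies flat on the box all round, with its grip rib towards the lever pivots, then throw the big lever right over to ON and press it fully home to its stop, so that its bar locks down over the cover. Be firm but do not force anything, keep the lever at OFF until the cover is on, and leave the book, bookend, stamp and mug where they are.

Things in the scene. Friction and masses are not known exactly. Their poses are not given: they have to be found in the camera images.
- switchbox: Grey steel switch-fuse box fixed to the counter, 220 (x) x 130 (y) x 80 mm high. Origin: centre of its underside; x runs from the lever's OFF end (robot's right) to the fuse end (left). x -110 to -12: closed, flat top at z 80. x -12 to 110: open fuse compartment with a level rim at z 80, walls 4 mm. Low lugs reach y +-84; a conduit leaves the far end to x 163.
- cover_seat (a point): Where the middle of the cover's underside belongs: box (45, 0, 80) mm, axes as the box's. The cover is seated when its origin and axes coincide with these, so that it rests on the rim all round.
- pin_left (a point): Foot of a steel locating pin, on the rim plane at box (-3, 50, 80) mm: 7 mm diameter, 10 mm tall, the upper 5 mm tapering to 3 mm. It enters the cover's hole at (-48, 50).
- pin_right (a point): Foot of the other, equal pin, at box (93, -50, 80) mm; it enters the cover's hole at (48, -50).
- cover: Loose grey plastic fuse cover: plate 120 (x) x 126 (y) x 5 mm, 0.12 to 0.23 kg. Origin: centre of its underside. Two through holes of 9 mm diameter (1 mm play round the pins) at (-48, 50) and (48, -50). It starts flat on the counter left of the box, rib up, x axis to the robot's left within 0.5 rad: no half turn is needed. On the box it only rests on the rim, held sideways by the pins.
- cover_rib (a point): Middle of the top of the cover's grip rib, at cover (-13, 0, 33) mm, axes as the cover's. The rib is 12 mm thick (x), 56 long (y), and stands 28 mm above the plate.
- lever (a joint): Lever angle, rad: 0 at the OFF stop, 2.614 at the ON stop; starts at 0 to 0.1. Growing turns about the box's +y: the bar rises, passes over the pivot and comes down on the far side. Stiff over-centre spring: let go before about 1.8 it springs back to OFF, later it hangs half made until pressed home. Pushed square at the bar: 7 N at 0.3, 10 N at 1.0, 5 N at 2.0, 2 N near ON. It stays ON.
- lever_axis (a point): Point on the lever's turning axis (along y), at mid-width of the box: box (-30, 0, 60) mm; axes as the box's.
- lever_grip (a point): Middle of the lever's flat black bar: 150 long (y), 26 wide (along the radius), 12 thick (the way it travels), 110 mm from the axis in direction (-cos(q+0.175), 0, sin(q+0.175)) of the box, q the lever angle. Two 5 mm steel arms outside the box at y +-71 carry it. OFF: 15 mm clear of the box's end, 79 mm above the counter, nearly level. ON: 98 mm up, 3 mm above the cover.
- book: Bystander: closed blue book lying flat, 156 x 221 x 30 mm, origin under its middle. Leave it.
- bookend: Bystander: black steel bookend, foot 100 x 130 mm, upright plate 153 high, origin under the foot's middle. Leave it.
- stamp: Bystander: wooden hand stamp, foot 34 x 62 mm, 71 high, origin under its middle. Leave it.
- mug: Bystander: white mug, 80 diameter, 95 high, origin under its middle. Leave it.
Mind the look-alikes: they are no part of the job. Of the things that look like the cover, the middle-sized one is meant.

How it is judged (in metres and radians):
On the way, in this order (a step that is already met when the one before it is completed fails the run):
1. the cover lies seated on its pins and rim, let go, while the lever is still OFF (horizontal distance between cover and cover_seat below 0.003 m and z of cover in the frame of cover_seat between -0.0025 and 0.0025 m and angle between the z axis of cover and the z axis of cover_seat, either way round below 0.035 rad and angle between the x axis of cover and the x axis of cover_seat, either way round below 0.06 rad and value of joint lever below 0.35 rad and contact force between the fingers and cover below 0.1 N), for 0.3 s.
2. the lever has been thrown to its ON stop with the cover seated under it (horizontal distance between cover and cover_seat below 0.003 m and z of cover in the frame of cover_seat between -0.0025 and 0.0025 m and angle between the z axis of cover and the z axis of cover_seat, either way round below 0.035 rad and angle between the x axis of cover and the x axis of cover_seat, either way round below 0.06 rad and value of joint lever above 2.579 rad), for 0.2 s.
At the end, for the whole second after the job is handed in: Cover seated on the box: its underside within 2.5 mm of the rim plane and 3 mm sideways of its place, level within 0.035 rad and square within 0.06 rad; lever within 0.035 rad of its ON stop (2.614 rad); both at rest and let go (all of step 2 and velocity of joint lever below 0.05 rad/s and linear speed of cover below 0.01 m/s); the robot touches nothing.
It fails at once if a bystander (book, bookend, stamp, mug) moved more than 25 mm or tipped (distance of any of book, bookend, stamp, mug from where it was at the start of the episode above 0.025 m or angle between any of book, bookend, stamp, mug's own z axis and vertical above 0.35 rad).
It fails at once if the box or its lever forced: the robot pressed on them with more than 40 N (contact force between any of the arm, the fingers and switchbox above 40 N).
It fails at once if the lever thrown past its middle while the cover is not in place (value of joint lever above 1.3 rad and (horizontal distance between cover and cover_seat above 0.012 m or z of cover in the frame of cover_seat above 0.012 m)).
It also fails if it takes over 61 s, if anything falls off the work surface, if the arm or the gripper's body presses on something with over 40 N, if the wrist force passes 120 N, or if a joint passes its speed limit or range.

ROBOT

A 6-joint arm with a two-finger parallel gripper is mounted at the origin on the work surface. World frame = base frame: x ahead of the robot, y to its left, z up, the work surface at z = 0. Lengths are in mm, angles in rad, forces in N, time in s.
With the tool pointing down it reaches from about 300 to 775 mm from the base axis. Payload 14.6 kg.
Tool frame: the origin (TCP) lies on the centre line of the jaws, within the pads' length; the fingertips stand 19 mm ahead of it and the grasp point (between the pads) is the TCP (bot.tip_reach is the distance from the TCP to the fingertips, in mm); z points along the fingers, y is the line along which they close (so a half turn about z gives the same grasp; the last joint's range is limited). The gripper opens to 85 mm and grips with 20 to 120 N. Pads are 22 mm wide; open, the fingers measure 114 mm over their backs; the gripper's body (76 mm by 85 mm) begins 54 mm behind the grasp point. The pads swing forward as they close: fully open they stand 13 mm farther back than shut.
Start: joints at [1.097, 0.3, 1.521, -0, 1.321, -0.067], TCP at [217.616, 505.107, 250.281] pointing down, gripper open.
Joint ranges: [-3.03, 3.03], [-0.79, 2.21], [0.23, 2.52], [-1.04, 4.18], [0, 3.07], [-2.55, 2.55]. Speed limits (rad/s): [2.22, 2.22, 2.57, 3.14, 3.14, 3.14].

INTERFACE

Orientations are given as a unit quaternion [w, x, y, z].
In Python, from rig import bot gives the robot as it stands. Calls block until the motion is done:
- bot.move_to(position, orientation): joint-space move of the TCP to a pose.
- bot.servo_line(position, attitude=None, speed=150, until_force=None): straight line of the TCP; attitude=None keeps the orientation; speed is the mean speed in mm/s. With until_force (N) it stops when the force on the tool has changed by that much, and returns True; else False.
- bot.move_joints(angles): joint-space move.
- bot.move_gripper(opening, grip_force=None): finger opening in mm; grip_force is the grip in N (None keeps the last); returns when the fingers have stopped.
- bot.dwell(seconds).
- bot.ik(position, orientation): joint angles nearest the present ones, or None.
- bot.read_state(): the state.
- bot.read_camera(name): name is "side" or "top"; returns a dict with "image" (400x640x3 uint8, blue, green, red), "depth" (400x640 float32, mm along the optical axis (not along the pixel's ray), 0 where there is no reading), "fovy" (degrees; the focal length in pixels is half the picture's height over the tangent of half this angle, whatever the lens; pixels are square), "cx", "cy" (the principal point, pixels), "k1" (the pictures are not rectified: a ray, as slopes to the right and down, at radius r is drawn at 1 + k1 r^2 times it, then the intrinsics apply), "eye" and "attitude" of the camera in the world. Camera axes: x right, y down, z forward; pixel columns grow to the right and rows downward; lengths in mm; the calibration is good to about 2 mm. A picture is of the moment at which its call begins.
A pose or a line that the arm cannot do raises bot.MotionError and nothing moves.
- bot.finish_job(): hands the job in; it is judged then, once.
The state is a dict: "clock": time; "joint_positions": joint angles; "qvel": joint speeds; "effort": joint torques, N m; "ee_pos": TCP position; "tool_rot": TCP orientation; "ft_force": force on the tool from outside, world axes, zero at the start; "moment": the same for the moment, N m; "grip_width": finger opening in mm; "grip_force": force on a finger pad.
Only numpy, scipy, OpenCV 4.12 (cv2) and the standard library are available. Lean on these libraries where they do the work, as an engineer would, in place of code of your own. Each camera call takes 0.05 s, during which the arm holds its last target. There are 200 camera calls.

## Working session

There is one attempt and no reset: what is moved stays moved. The work goes in short steps, each a Python script; the robot and the scene stay as the last script left them, time stands still between calls to the robot, and variables do not carry over. Pictures are saved under pics/ and viewed, at most 10 in all, crops included, and the job is handed in when it is done.

```bash
ls; mkdir -p pics; cat > h.py <<'E'
import numpy as np, cv2, pickle
from scipy.spatial.transform import Rotation as R
def rot(q): return R.from_quat([q[1],q[2],q[3],q[0]]).as_matrix()
def rays(c,uv):
    uv=np.asarray(uv,float).reshape(-1,2); f=200/np.tan(np.radians(c["fovy"])/2)
    d=(uv-[c["cx"],c["cy"]])/f; s=d.copy()
    for _ in range(30): s=d/(1+c["k1"]*(s**2).sum(1,keepdims=True))
    return np.c_[s,np.ones(len(s))]
def plane(c,uv,z):
    r=rays(c,uv)@rot(c["attitude"]).T; e=np.array(c["eye"])
    return e+r*((z-e[2])/r[:,2])[:,None]
def cloud(c):
    v,u=np.mgrid[0:400,0:640]; r=rays(c,np.c_[u.ravel(),v.ravel()])*c["depth"].reshape(-1,1)
    return (r@rot(c["attitude"]).T+np.array(c["eye"])).reshape(400,640,3)
E
python3 - <<'E'
from rig import bot; from h import *
for n in("top","side"):
    c=bot.read_camera(n); pickle.dump(c,open(n+"0.pkl","wb")); cv2.imwrite(f"pics/{n}0.png",c["image"])
    print(n,c["fovy"],c["cx"],c["cy"],c["k1"],c["eye"],rot(c["attitude"]).round(2).tolist())
print(bot.read_state())
E
```

```text
pics
top 56.922451988092476 317.24070731438724 198.9032834149828 -0.05749219511706968 [ 509.74904169  -28.48548259 1271.85568457] [[-0.02, -1.0, 0.04], [-1.0, 0.02, 0.02], [-0.02, -0.04, -1.0]]
side 47.14476148285511 323.4108392385287 190.88393824680827 0.034506305869999664 [ 522.90019848 -943.79277059  987.0669836 ] [[1.0, -0.06, 0.05], [-0.08, -0.68, 0.73], [-0.01, -0.73, -0.69]]
{'clock': 0.1, 'joint_positions': array([ 1.09740714e+00,  3.00410710e-01,  1.52155540e+00,  6.05053945e-06,
        1.32068242e+00, -6.65802532e-02]), 'qvel': array([ 0.00013963, -0.00090725, -0.00167681,  0.00202391,  0.00028946,
        0.00015494]), 'effort': array([ 1.05140018e-03, -5.44373095e+01, -3.62368798e+01, -1.19165984e-04,
        3.02431530e-03, -7.12683322e-05]), 'ee_pos': array([217.52481728, 504.93934408, 249.76528929]), 'tool_rot': array([-1.43634643e-04,  2.02005483e-01,  9.79384249e-01, -5.08032416e-04]), 'ft_force': array([-0.73256778, -0.09625059,  0.69809705]), 'moment': array([-0.00031314,  0.0529313 , -0.029935  ]), 'grip_force': 0.0, 'grip_width': 85.64125056871805}
```

View pics/top0.png

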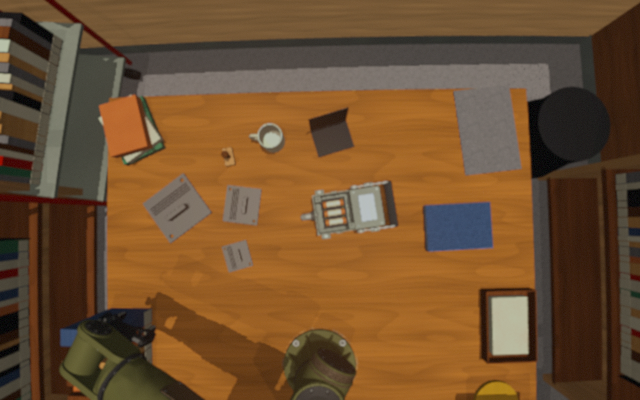

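View pics/side0.png

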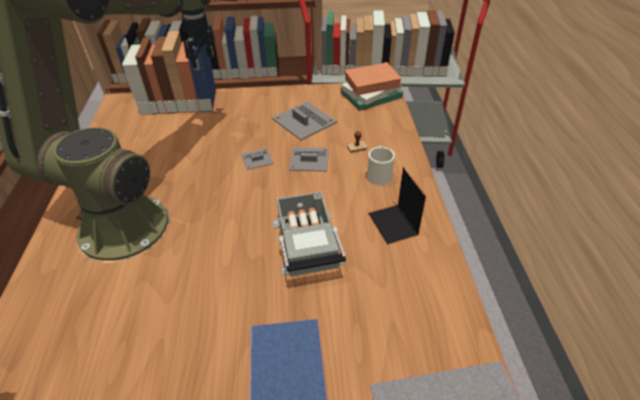

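Candidates for the cover, in the top view: large plate (177,208), middle plate (242,205) and small plate (237,256). The middle one is meant, at about 36 px or 120 mm; in the side view it is at (309,159). The box is at about (352,208), with the lever bar at its right end (390,204). The mug is at (270,138), the stamp at (228,157) and the bookend at (330,132).

```bash
python3 - <<'E'
from h import *
t=pickle.load(open("top0.pkl","rb")); s=pickle.load(open("side0.pkl","rb"))
a=cv2.resize(t["image"][160:260,200:300],(400,400),interpolation=cv2.INTER_CUBIC)
b=cv2.resize(t["image"][160:260,298:398],(400,400),interpolation=cv2.INTER_CUBIC)
cv2.imwrite("pics/crop1.png",np.hstack([a,b]))
for n,c,bx in(("top",t,(215,178,270,232)),("side",s,(280,140,335,178))):
    P=cloud(c); hsv=cv2.cvtColor(c["image"],cv2.COLOR_BGR2HSV)
    m=((hsv[...,1]<70)).astype(np.uint8); k=np.zeros_like(m); k[bx[1]:bx[3],bx[0]:bx[2]]=1; m&=k
    nc,l,st,ce=cv2.connectedComponentsWithStats(m); i=1+st[1:,4].argmax(); m=(l==i)
    v,u=np.nonzero(m); z=P[v,u,2]; print(n,len(v),"depth z pct",np.percentile(z,[5,25,50,75,95]).round(1))
    cn=max(cv2.findContours(m.astype(np.uint8),0,1)[0],key=cv2.contourArea)
    w=plane(c,cn[:,0],5)[:,:2].astype(np.float32); print(cv2.minAreaRect(w))
    rib=P[v,u][z>22]; print("rib",len(rib),rib.mean(0) if len(rib) else "", cv2.minAreaRect(rib[:,:2].astype(np.float32)) if len(rib) else "")
P=cloud(t)
for x in [(160,398)]:
    print("rows")
    for r in (195,205,215): print(r,[(u,P[r,u].round().astype(int).tolist()) for u in range(304,402,6)])
E
```

```text
top 1135 depth z pct [ 0.6  3.3  5.   7.1 29.3]
((549.4501953125, 259.3659973144531), (115.64804077148438, 120.71981048583984), 82.07573699951172)
rib 71 [545.302288   218.91272179 153.68962001] ((542.6217651367188, 112.2698974609375), (284.44976806640625, 51.56648254394531), 87.12975311279297)
side 827 depth z pct [ 1.6  4.2  5.9  8.1 31.2]
((552.2473754882812, 257.711181640625), (120.05941772460938, 123.97608947753906), 81.68024444580078)
rib 77 [550.13907601 244.43082195  30.99749099] ((550.051025390625, 246.60708618164062), (17.270069122314453, 53.57875442504883), 85.10539245605469)
rows
195 [(304, [579, 43, -1]), (310, [579, 23, 2]), (316, [574, 0, 81]), (322, [575, -19, 51]), (328, [578, -39, 5]), (334, [577, -60, 4]), (340, [577, -81, 5]), (346, [576, -101, 6]), (352, [572, -116, 82]), (358, [572, -136, 82]), (364, [571, -155, 81]), (370, [571, -174, 80]), (376, [571, -194, 81]), (382, [575, -226, -2]), (388, [570, -231, 87]), (394, [574, -266, 3]), (400, [573, -288, -1])]
205 [(304, [545, 44, 3]), (310, [544, 23, 2]), (316, [544, 2, 4]), (322, [543, -18, 14]), (328, [542, -38, 48]), (334, [542, -58, 44]), (340, [542, -80, 14]), (346, [542, -100, 9]), (352, [540, -116, 78]), (358, [539, -135, 81]), (364, [539, -155, 78]), (370, [539, -173, 82]), (376, [538, -193, 78]), (382, [538, -213, 79]), (388, [538, -231, 82]), (394, [537, -250, 88]), (400, [539, -286, 1])]
215 [(304, [510, 42, 44]), (310, [510, 22, 52]), (316, [510, 1, 79]), (322, [509, -18, 2]), (328, [509, -38, 44]), (334, [509, -59, 14]), (340, [508, -79, 16]), (346, [508, -99, 15]), (352, [508, -119, 31]), (358, [507, -135, 77]), (364, [507, -153, 85]), (370, [507, -173, 81]), (376, [506, -192, 78]), (382, [506, -212, 79]), (388, [505, -244, 2]), (394, [505, -249, 86]), (400, [504, -286, 0])]
```

View pics/crop1.png

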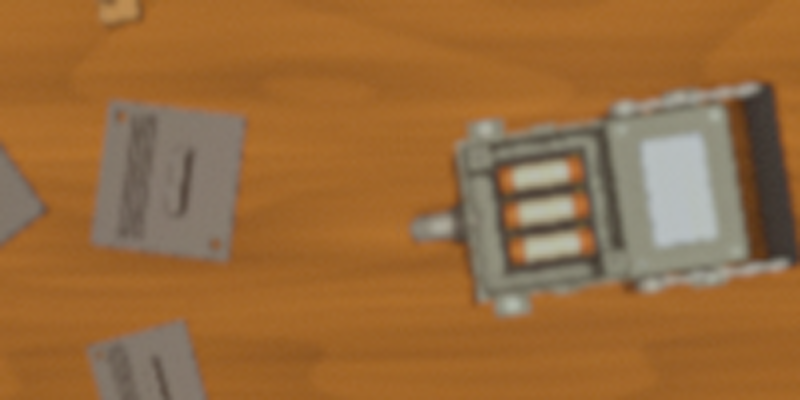

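The crop shows the middle plate with holes at upper left and lower right and its rib to the right, as described. The box's open compartment is on the left and the black bar on the right. Next I fit the edge lines.

```bash
cat >> h.py <<'E'
def project(c,P):
    p=(np.asarray(P)-np.array(c["eye"]))@rot(c["attitude"]); s=p[:,:2]/p[:,2:]
    f=200/np.tan(np.radians(c["fovy"])/2)
    return s*(1+c["k1"]*(s**2).sum(1,keepdims=True))*f+[c["cx"],c["cy"]]
def edges(c,pose,segs,z,h=14):
    """measured offsets (mm, outward) of straight edges: segs = (normal axis, sign*offset, along range)"""
    x,y,t=pose; sat=cv2.cvtColor(c["image"],cv2.COLOR_BGR2HSV)[...,1].astype(np.float32)
    C=np.array([[np.cos(t),-np.sin(t)],[np.sin(t),np.cos(t)]]); d=np.arange(-h,h+.1,.5); out=[]
    for ax,off,rngs in segs:
        for a in np.concatenate([np.arange(r[0],r[1]+.1,4.) for r in rngs]):
            q=np.zeros((len(d),2)); q[:,ax]=off+np.sign(off)*d; q[:,1-ax]=a
            uv=project(c,np.c_[q@C.T+[x,y],np.full(len(d),z)]).astype(np.float32)
            p=cv2.remap(sat,uv[:,:1],uv[:,1:],1).ravel()
            lo,hi=np.median(p[:8]),np.median(p[-8:])
            if hi-lo<50: continue
            k=np.nonzero((p[:-1]<(lo+hi)/2)&(p[1:]>=(lo+hi)/2))[0]
            if len(k)==0: continue
            k=k[abs(d[k]).argmin()]; o=d[k]+.5*((lo+hi)/2-p[k])/(p[k+1]-p[k])
            out.append((ax,np.sign(off),off,a,o))
    return np.array(out)
def fit(c,pose,segs,z):
    from scipy.optimize import least_squares
    pose=np.array(pose,float)
    for _ in range(6):
        e=edges(c,pose,segs,z); ax,s,off,a,o=e.T
        J=np.c_[(ax==0)*s,(ax==1)*s,np.where(ax==0,-a,a)*s,np.ones(len(e))]   # dx,dy local,dth, edge growth
        r=least_squares(lambda v:J@v-o,np.zeros(4),loss="soft_l1"); v=r.x
        t=pose[2]; pose+= [np.cos(t)*v[0]-np.sin(t)*v[1],np.sin(t)*v[0]+np.cos(t)*v[1],v[2]]
    return pose,v[3],len(e),np.median(abs(J@v-o))
COV=[(0,60,[(-55,55)]),(0,-60,[(-55,55)]),(1,63,[(-52,52)]),(1,-63,[(-52,52)])]
BOXT=[(0,110,[(-55,-22),(22,55)]),(0,-110,[(-50,50)]),(1,65,[(0,100)]),(1,-65,[(0,100)])]
BOXS=[(0,110,[(-55,-22),(22,55)]),(1,65,[(0,100)]),(1,-65,[(0,100)])]
E
python3 - <<'E'
from h import *
np.set_printoptions(precision=4,suppress=True)
t=pickle.load(open("top0.pkl","rb")); s=pickle.load(open("side0.pkl","rb"))
print("cov top",fit(t,(551,258.5,1.43),COV,5)); print("cov side",fit(s,(551,258.5,1.43),COV,5))
b0=(540,-110,1.57+.15)
print("box top",fit(t,b0,BOXT,80)); print("box side",fit(s,b0,BOXS,80))
for c,z0,sg in((t,b0,BOXT),(s,b0,BOXS)):
    p=fit(c,z0,sg,80)[0]; e=edges(c,p,sg,80)
    for ax in(0,1):
        for sn in(-1,1):
            k=(e[:,0]==ax)&(e[:,1]==sn)
            if k.any(): print(ax,sn,k.sum(),np.percentile(e[k,4],[10,50,90]))
E
```

```text
cov top (array([549.5294, 259.6046,   1.4316]), np.float64(0.8372429175397134), 110, np.float64(0.24388262671565236))
cov side (array([552.4257, 257.5975,   1.4295]), np.float64(0.24195739102812167), 110, np.float64(0.45851410298097794))
box top (array([ 524.3563, -102.6709,    1.7026]), np.float64(1.5124714301865751), 84, np.float64(0.46027473831637555))
box side (array([ 526.9973, -105.1829,    1.7069]), np.float64(0.9519447575258053), 63, np.float64(0.655097786629242))
0 -1 26 [1.2398 1.5569 2.0027]
0 1 18 [1.0569 1.665  1.9709]
1 -1 21 [0.3763 0.7139 3.9956]
1 1 19 [0.5314 1.0843 3.8709]
0 1 18 [0.1282 1.0624 1.7334]
1 -1 26 [0.1572 0.6084 3.9112]
1 1 19 [-0.1982  0.8469  3.3756]
```

```bash
cat >> h.py <<'E'
def down(psi):  # tool down, closing line (tool y) at world angle psi
    a=(psi+np.pi/2)/2; return np.array([0,np.cos(a),np.sin(a),0])
E
python3 - <<'E'
from rig import bot; from h import *
np.set_printoptions(precision=3,suppress=True)
th=1.4305; r=np.array([551,258.6])-13*np.array([np.cos(th),np.sin(th)])
qa=down(th-np.pi/2); qb=down(th)
def st(m):
    s=bot.read_state(); print(m,s["clock"].__round__(2),s["ee_pos"],s["ft_force"],round(s["grip_width"],1),round(s["grip_force"],1))
bot.move_to([*r,75],qa); bot.servo_line([*r,28]); st("down")
bot.move_gripper(45,20); st("sq1"); 
bot.move_gripper(85); bot.servo_line([*r,75]); bot.move_to([*r,75],qb); bot.servo_line([*r,28]); st("down2")
bot.move_gripper(5,20); st("sq2"); bot.move_gripper(60); bot.servo_line([*r,90]); 
bot.move_to([330,250,200],qb); st("back")
for n in("top","side"):
    c=bot.read_camera(n); pickle.dump(c,open(n+"1.pkl","wb")); cv2.imwrite(f"pics/{n}1.png",c["image"])
    p=fit(c,(551,258.6,th),COV,5); print(n,p, p[0][:2]-13*np.array([np.cos(p[0][2]),np.sin(p[0][2])])-r)
E
```

```text
down 2.23 [549.16  246.171  28.397] [ 0.177 -0.134  0.536] 84.9 0.0
sq1 2.61 [549.61  245.967  29.142] [-1.889 -0.111  6.777] 55.8 21.2
down2 5.35 [549.276 245.759  28.169] [-0.201 -0.02   0.787] 85.2 0.0
sq2 6.01 [549.326 245.771  28.32 ] [-0.576  0.382  4.247] 11.6 22.6
back 8.06 [330.641 250.092 199.536] [-0.131  0.366 -0.413] 59.9 0.0
top (array([549.42 , 258.258,   1.429]), np.float64(0.8261894906279149), 110, np.float64(0.17955568083530637)) [-1.604 -0.339]
side (array([552.413, 256.277,   1.425]), np.float64(0.21735146807615097), 110, np.float64(0.46368293633118735)) [ 1.34  -2.312]
```

```bash
python3 - <<'E'
from rig import bot; from h import *
np.set_printoptions(precision=3,suppress=True)
def st(m):
    s=bot.read_state(); print(m,s["clock"].__round__(2),s["ee_pos"],s["ft_force"],s["moment"],round(s["grip_width"],1),round(s["grip_force"],1)); return s
th=1.4305; r=np.array([549.25,245.75]); qb=down(th)
tb=1.707; u=np.array([np.cos(tb),np.sin(tb)]); v=np.array([-u[1],u[0]]); tgt=np.array([525.8,-102.6])+32*u; qt=down(tb)
bot.move_to([*r,60],qb); bot.servo_line([*r,28]); bot.move_gripper(5,50); st("grip")
bot.servo_line([*r,150]); st("lift")
bot.move_to([*tgt,150],qt); bot.servo_line([*tgt,122],speed=60); st("above")
for o in [(0,0),(1.5,0),(-1.5,0),(0,1.5),(0,-1.5),(2,2),(-2,-2),(2,-2),(-2,2)]:
    p=tgt+o[0]*u+o[1]*v
    bot.servo_line([*p,121],speed=40)
    hit=bot.servo_line([*p,107],speed=15,until_force=6)
    s=st(f"try {o} {hit}")
    if s["ee_pos"][2]<111: break
E
```

```text
grip 10.04 [549.584 245.862  28.782] [-1.176 -1.529  5.948] [-0.085  0.264  0.028] 11.0 50.4
lift 11.01 [548.795 245.588 148.872] [-0.156 -1.006 -2.123] [-0.016  0.03  -0.001] 10.9 49.3
above 12.83 [521.515 -70.903 121.942] [-0.748 -0.36  -1.671] [-0.017 -0.017 -0.05 ] 10.8 49.2
try (0, 0) True 13.85 [521.378 -70.862 108.762] [-1.732  0.768  6.078] [0.04  0.074 0.052] 10.9 50.2
```

```bash
python3 - <<'E'
from rig import bot; from h import *
np.set_printoptions(precision=3,suppress=True)
bot.move_gripper(45); p=bot.read_state()["ee_pos"]; bot.servo_line([p[0],p[1],200])
tb=1.707;u=np.array([np.cos(tb),np.sin(tb)])
q=down(tb); bot.move_to([360,-250,260],q); s=bot.read_state(); print(s["clock"],s["joint_positions"])
for n in("top","side"):
    c=bot.read_camera(n); pickle.dump(c,open(n+"2.pkl","wb"))
    x,y=((298,160) if n=="top" else (255,170)); im=cv2.resize(c["image"][y:y+100,x:x+100],(400,400),interpolation=cv2.INTER_CUBIC)
    P=cloud(c)
    C=np.array([525.8,-102.6]); L=(P[...,:2]-C)@np.array([[u[0],-u[1]],[u[1],u[0]]])
    for nm,x0,x1,y0,y1 in(("right-end",-8,15,-55,55),("left-end",60,100,-55,55),("near",45,100,35,58),("far",45,100,-58,-35),("boxtop",-100,-20,-50,50)):
        m=(L[...,0]>x0)&(L[...,0]<x1)&(L[...,1]>y0)&(L[...,1]<y1)&(P[...,2]>70)&(P[...,2]<100); print(n,nm,m.sum(),np.median(P[m][:,2]) if m.any() else "")
    a=im if n=="top" else np.hstack([a,im])
cv2.imwrite("pics/seat.png",a)
# lever IK feasibility: tool in plane of box x-z, dir = inward radial angle a0, position radius rr at y yy
base=s["joint_positions"]
def pose(a,al,rr,yy,n=0):
    # a bar angle from -x; al tool angle (radial inward if al==a)
    b=lambda x,z,y:np.array([525.8,-102.6,0])+x*np.r_[u,0]+y*np.array([-u[1],u[0],0])+np.array([0,0,z])
    pos=b(-30-rr*np.cos(a)+n*np.sin(a),60+rr*np.sin(a)+n*np.cos(a),yy)
    z=np.cos(al)*np.r_[u,0]-np.sin(al)*np.array([0,0,1]); x=np.array([-u[1],u[0],0])
    out=[]
    for sg in(1,-1):
        X=sg*x; M=np.c_[X,np.cross(z,X),z]; qq=R.from_matrix(M).as_quat(); out.append(np.r_[qq[3],qq[:3]])
    return pos,out
for yy in(0,40,-40):
  for a in np.arange(.175,2.7,.3):
    row=[]
    for dl in(-.4,0,.4,.8):
        pos,qs=pose(a,a+dl,112,yy); row.append("".join("Y" if bot.ik(pos,k) is not None else "." for k in qs))
    print(yy,round(a,2),row)
E
```

```text
16.0167 [-0.689  0.04   1.803  0.     1.299 -2.397]
top right-end 242 84.78665173004288
top left-end 425 84.63682326469757
top near 125 84.60979287057262
top far 121 84.46680062686596
top boxtop 768 79.82795502625186
side right-end 258 85.55720172771584
side left-end 362 85.51581645126657
side near 120 85.09011249593811
side far 111 85.50769884588465
side boxtop 899 80.94941513321635
0 0.18 ['YY', 'YY', 'YY', 'YY']
0 0.48 ['YY', 'YY', 'YY', 'YY']
0 0.77 ['YY', 'YY', 'YY', 'YY']
0 1.08 ['YY', 'YY', 'YY', 'YY']
0 1.38 ['YY', 'YY', 'YY', 'YY']
0 1.68 ['YY', 'YY', 'YY', '..']
0 1.98 ['YY', 'YY', 'YY', '..']
0 2.28 ['YY', 'YY', '..', '..']
0 2.58 ['YY', '..', '..', '..']
40 0.18 ['YY', 'YY', '.Y', 'YY']
40 0.48 ['YY', 'YY', 'YY', 'YY']
40 0.77 ['YY', 'YY', 'YY', 'YY']
40 1.08 ['YY', 'YY', 'YY', 'YY']
40 1.38 ['YY', 'YY', 'YY', 'YY']
40 1.68 ['YY', 'YY', 'YY', '..']
40 1.98 ['YY', 'YY', 'YY', '..']
40 2.28 ['YY', 'YY', '..', '..']
40 2.58 ['YY', '..', '..', '..']
-40 0.18 ['YY', 'YY', 'YY', 'YY']
-40 0.48 ['YY', 'YY', 'YY', 'YY']
-40 0.77 ['YY', 'YY', 'YY', 'YY']
-40 1.08 ['YY', 'YY', 'YY', 'YY']
-40 1.38 ['YY', 'YY', 'YY', 'YY']
-40 1.68 ['YY', 'YY', 'YY', 'YY']
-40 1.98 ['YY', 'YY', 'YY', '..']
-40 2.28 ['YY', 'YY', '..', '..']
-40 2.58 ['YY', '..', '..', '..']
```

View pics/seat.png

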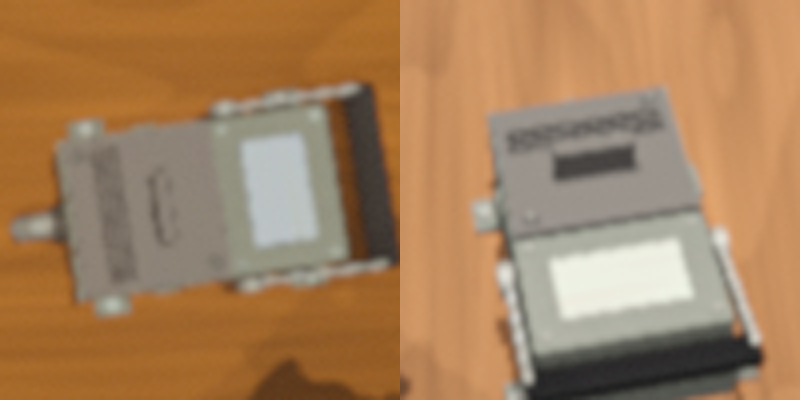

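The cover is seated: depth puts its top about 5 mm above the box top all round, with its holes lined up and the rib towards the pivots. Next I plan the lever push: closed fingers on the bar's trailing face, followed round the arc.

```bash
cat >> h.py <<'E'
TB=1.707; U=np.r_[np.cos(TB),np.sin(TB),0]; V=np.r_[-U[1],U[0],0]; Z=np.array([0,0,1.]); BC=np.array([525.8,-102.6,0])
def lev(a,sg,gap=0,w=16,back=0):
    """TCP pose pushing the bar's trailing face, bar angle a=q+.175, tool angle a+d"""
    d=np.interp(a,[.175,.8,2.79],[.35,0,-.9])
    rad=-np.cos(a)*U+np.sin(a)*Z; tr=np.sin(a)*U+np.cos(a)*Z
    al=a+d; tz=np.cos(al)*U-np.sin(al)*Z; ty=np.sin(al)*U+np.cos(al)*Z   # tool axis, leading side
    r,zc=(123,-10) if d>=0 else (np.interp(a,[.8,2.79],[94,106]),19)
    c=BC-30*U+60*Z+r*rad-(6+gap)*tr
    x=sg*V; q=R.from_matrix(np.c_[x,np.cross(tz,x),tz]).as_quat()
    return c-w*ty-(zc+back)*tz, np.r_[q[3],q[:3]]
E
python3 - <<'E'
from rig import bot; from h import *
np.set_printoptions(precision=2,suppress=True)
for sg in(1,-1):
    for a in list(np.arange(.175,2.9,.2))+[2.79]:
        p,q=lev(a,sg); j=bot.ik(p,q); print(sg,round(a,2),p,j)
    p,q=lev(.175,sg,8,back=90); print("entry",p,bot.ik(p,q))
E
```

```text
1 0.18 [ 546.38 -252.73   56.65] [-0.71  1.03  1.08  0.64  1.87 -2.51]
1 0.38 [ 545.85 -248.91   80.63] [-0.7   0.95  1.13  0.6   1.82 -2.5 ]
1 0.57 [ 544.7  -240.47  103.18] [-0.68  0.87  1.19  0.56  1.76 -2.48]
1 0.78 [ 542.96 -227.81  123.41] [-0.65  0.79  1.25  0.52  1.7  -2.45]
1 0.98 [ 541.1  -214.23  140.15] [-0.62  0.7   1.31  0.47  1.62 -2.42]
1 1.18 [ 538.88 -198.05  153.98] [-0.58  0.62  1.37  0.42  1.54 -2.38]
1 1.38 [ 536.33 -179.46  164.45] [-0.53  0.55  1.43  0.36  1.46 -2.33]
1 1.58 [ 533.55 -159.16  171.14] [-0.47  0.48  1.49  0.29  1.38 -2.26]
1 1.78 [ 530.64 -137.9   173.74] [-0.4   0.42  1.55  0.21  1.29 -2.18]
1 1.98 [ 527.71 -116.51  172.12] [-0.33  0.38  1.61  0.12  1.21 -2.09]
1 2.17 [524.87 -95.82 166.3 ] [-0.26  0.35  1.66  0.02  1.14 -1.97]
1 2.38 [522.24 -76.65 156.5 ] [-0.18  0.34  1.7  -0.1   1.07 -1.84]
1 2.58 [519.93 -59.75 143.08] [-0.1   0.34  1.74 -0.23  1.02 -1.69]
1 2.78 [518.02 -45.83 126.55] [-0.03  0.37  1.77 -0.37  0.98 -1.53]
1 2.79 [517.89 -44.92 125.2 ] [-0.02  0.37  1.77 -0.38  0.98 -1.52]
entry [ 557.14 -331.27   93.88] [-0.78  1.12  0.82
[... 454 characters left out ...]
 1.38 [ 536.33 -179.46  164.45] [-0.53  0.55  1.43  0.36  1.46  0.81]
-1 1.58 [ 533.55 -159.16  171.14] [-0.47  0.48  1.49  0.29  1.38  0.88]
-1 1.78 [ 530.64 -137.9   173.74] [-0.4   0.42  1.55  0.21  1.29  0.96]
-1 1.98 [ 527.71 -116.51  172.12] [-0.33  0.38  1.61  0.12  1.21  1.06]
-1 2.17 [524.87 -95.82 166.3 ] [-0.26  0.35  1.66  0.02  1.14  1.17]
-1 2.38 [522.24 -76.65 156.5 ] [-0.18  0.34  1.7  -0.1   1.07  1.3 ]
-1 2.58 [519.93 -59.75 143.08] [-0.1   0.34  1.74 -0.23  1.02  1.45]
-1 2.78 [518.02 -45.83 126.55] [-0.03  0.37  1.77 -0.37  0.98  1.61]
-1 2.79 [517.89 -44.92 125.2 ] [-0.02  0.37  1.77 -0.38  0.98  1.62]
entry [ 557.14 -331.27   93.88] [-0.78  1.12  0.82  0.64  2.05  0.69]
```

```bash
cat >> h.py <<'E'
def push(bot,a0,a1,step,sg=-1,speed=45,fmax=25,w=16):
    for a in np.linspace(a0,a1,max(1,int(round(abs(a1-a0)/step)))+1)[1:]:
        p,q=lev(a,sg,w=w); bot.servo_line(p,q,speed=speed); s=bot.read_state(); f=s["ft_force"]
        al=np.sin(a)*U+np.cos(a)*Z
        print(round(a,3),round(s["clock"],2),"f",f.round(1),"along",round(float(f@al),1),"err",(s["ee_pos"]-p).round(1))
        if np.linalg.norm(f)>fmax: print("STOP"); return a
    return a1
E
python3 - <<'E'
from rig import bot; from h import *
bot.move_gripper(0,20)
p,q=lev(.175,-1,8,back=90); bot.move_to(p+[0,0,80],q); bot.servo_line(p)
p,q=lev(.175,-1,8); print("in",bot.servo_line(p,q,speed=80,until_force=8)); s=bot.read_state(); print(s["clock"],s["ee_pos"]-p,s["ft_force"],s["grip_width"])
if np.linalg.norm(s["ee_pos"]-p)<4: push(bot,.1,.9,.1)
c=bot.read_camera("side"); im=c["image"][120:320,180:430]; cv2.imwrite("pics/push.png",cv2.resize(im,(750,600),interpolation=cv2.INTER_CUBIC))
E
```

```text
in False
21.25 [ 0.08568217 -0.3987244   0.25154966] [-0.1167184  -0.30585734  0.01410024] -0.2570375934714995
0.2 21.64 f [ 0.2 -0.  -0.3] along -0.3 err [ 0.1 -0.1  0.6]
0.3 22.06 f [ 0.4  0.4 -0.1] along -0.0 err [0.1 0.1 0.7]
0.4 22.48 f [-0.  -0.   0.2] along 0.2 err [0.  0.2 0.4]
0.5 22.89 f [ 0.5 -1.2 -0.3] along -0.9 err [0.  0.1 0.2]
0.6 23.31 f [-0.1 -2.  -0.6] along -1.6 err [-0.   0.1  0.1]
0.7 23.73 f [-0.8 -1.9 -1. ] along -1.9 err [-0.1  0.  -0. ]
0.8 24.14 f [-1.7 -3.1  0.1] along -2.0 err [-0.1  0.  -0. ]
0.9 24.52 f [-0.  -1.9 -2.7] along -3.2 err [ 0.1  0.2 -0. ]
```

View pics/push.png

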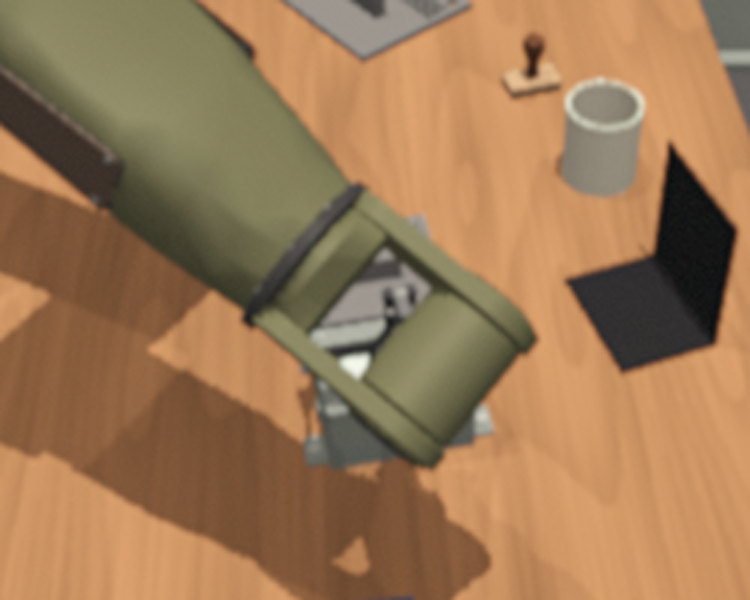

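The arm hides most of the bar in this view. It is no longer at its OFF place in front of the box, so I check its angle from depth.

```bash
cat >> h.py <<'E'
def barpts(c):
    P=cloud(c).reshape(-1,3); g=c["image"].reshape(-1,3).max(1); D=P-BC; x=D@U; y=D@V; z=P[:,2]
    rr=np.hypot(x+30,z-60); m=(g<75)&(abs(y)<78)&(abs(y)>30)&(rr>90)&(rr<130)&(z>70)&(c["depth"].ravel()>0)
    ang=np.arctan2(z-60,-(x+30))[m]; return np.c_[ang,y[m],rr[m]]
E
python3 - <<'E'
from rig import bot; from h import *
np.set_printoptions(precision=2,suppress=True)
for n in("top","side"):
    c=bot.read_camera(n); b=barpts(c); print(n,len(b)); 
    if len(b): print(np.histogram(b[:,0],np.arange(0,3.2,.2))[0]); print(b[::max(1,len(b)//15)])
    if n=="top": cv2.imwrite("pics/t3.png",cv2.resize(c["image"][140:270,280:430],(690,598),interpolation=cv2.INTER_CUBIC))
E
```

```text
top 189
[  0   0   0   0 189   0   0   0   0   0   0   0   0   0   0]
[[  0.93 -67.34 118.1 ]
 [  0.91 -60.24 122.98]
 [  0.93 -54.12 124.25]
 [  0.9  -49.03 115.88]
 [  0.9  -44.28 106.42]
 [  0.91 -38.22 106.06]
 [  0.92 -32.2  104.85]
 [  0.9   33.02 106.04]
 [  0.91  37.52 122.62]
 [  0.92  42.02 105.73]
 [  0.92  46.42 121.98]
 [  0.92  51.1  103.77]
 [  0.92  55.4  119.89]
 [  0.92  60.21 101.58]
 [  0.91  64.48 116.96]
 [  0.93  70.11 112.83]]
side 19
[ 0  0  0  0 19  0  0  0  0  0  0  0  0  0  0]
[[  0.89  34.02 124.51]
 [  0.89  31.74 125.62]
 [  0.89  48.44 122.53]
 [  0.89  46.07 122.42]
 [  0.89  43.66 121.65]
 [  0.88  41.46 123.99]
 [  0.88  39.   122.66]
 [  0.87  36.78 124.69]
 [  0.87  34.32 123.36]
 [  0.87  31.91 122.7 ]
 [  0.88  53.67 124.76]
 [  0.88  51.14 121.8 ]
 [  0.87  48.77 121.74]
 [  0.87  46.24 119.04]
 [  0.87  43.91 119.58]
 [  0.86  41.69 121.72]
 [  0.86  39.41 122.91]
 [  0.86  37.11 123.88]
 [  0.85  49.41 125.84]]
```

View pics/t3.png

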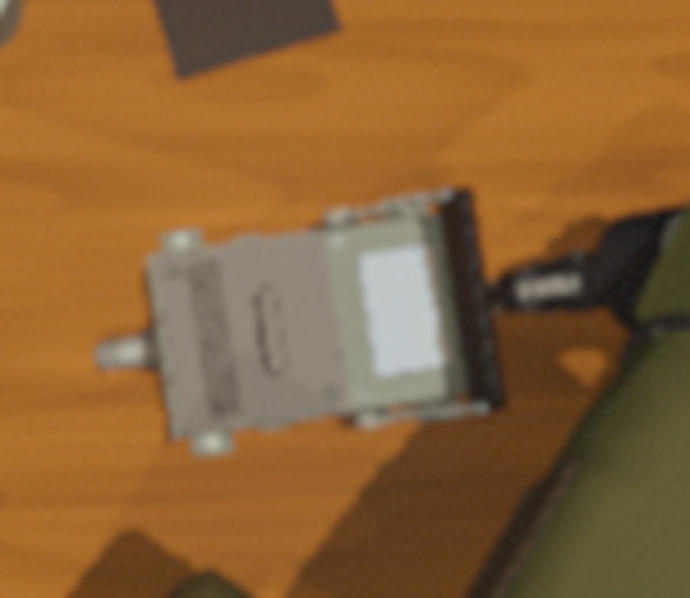

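The bar (centre of crop, about (475,300)) follows the fingertips: measured angle about 0.86 against 0.9 commanded. I continue.

```bash
python3 - <<'E'
from rig import bot; from h import *
np.set_printoptions(precision=3,suppress=True)
a=push(bot,.9,2.7,.12,fmax=22,speed=50)
for n in("top","side"):
    b=barpts(bot.read_camera(n)); print(n,len(b),np.percentile(b[:,0],[10,50,90]) if len(b) else "")
E
```

```text
1.02 25.08 f [ 1.2 -0.9 -4.4] along -3.2 err [0.  0.1 0. ]
1.14 25.49 f [ 2.1 -1.5 -2.9] along -2.8 err [0. 0. 0.]
1.26 25.9 f [ 1.5 -2.8 -2.8] along -3.7 err [-0. -0. -0.]
1.38 26.31 f [ 1.9 -2.1 -3.1] along -2.8 err [-0. -0.  0.]
1.5 26.72 f [ 2.  -1.9 -2.9] along -2.3 err [-0. -0.  0.]
1.62 27.12 f [ 0.8 -2.8 -2.1] along -2.8 err [-0.   0.1  0.1]
1.74 27.53 f [ 0.8 -2.6 -2.9] along -2.1 err [-0.1  0.1  0.1]
1.86 27.94 f [ 0.9 -2.5 -0.1] along -2.5 err [-0.1  0.1  0.1]
1.98 28.35 f [ 0.5 -2.2 -0.6] along -1.8 err [-0.1  0.2  0.1]
2.1 28.76 f [-0.4 -0.9  0.3] along -0.8 err [-0.1  0.2  0. ]
2.22 29.17 f [ 0.4 -0.5 -0.4] along -0.2 err [-0.   0.3 -0. ]
2.34 29.57 f [ 0.3 -0.1  0.2] along -0.3 err [-0.   0.1  0. ]
2.46 29.98 f [0.6 0.1 0.2] along -0.2 err [-0.   0.1  0. ]
2.58 30.39 f [-0.  -0.1  0.4] along -0.4 err [-0.   0.   0.1]
2.7 30.8 f [-0.4  0.1  0.2] along -0.1 err [ 0.  -0.1  0.1]
top 39 [2.569 2.602 2.622]
side 219 [2.568 2.605 2.898]
```

```bash
python3 - <<'E'
from rig import bot; from h import *
np.set_printoptions(precision=3,suppress=True)
a=push(bot,2.7,2.96,.02,fmax=14,speed=15)
bot.dwell(.4); print(bot.read_state()["ft_force"])
for n in("top","side"):
    b=barpts(bot.read_camera(n)); print(n,len(b),np.percentile(b[:,0],[10,50,90]) if len(b) else "")
E
```

```text
2.72 31.19 f [ 0.3 -0.6  0. ] along -0.3 err [ 0.  -0.1  0. ]
2.74 31.48 f [-0.3  0.6 -0.5] along 0.7 err [-0.1  0.2 -0.1]
2.76 31.77 f [ 0.3 -0.2  1. ] along -1.0 err [-0.1  0.2 -0.1]
2.78 32.07 f [-0.4 -0.5 -0.9] along 0.7 err [-0.   0.1 -0.1]
2.8 32.36 f [-0.1  0.3 -0.2] along 0.3 err [-0.1  0.2 -0.2]
2.82 32.66 f [ 0.4 -0.5 -0.7] along 0.5 err [-0.   0.2 -0.1]
2.84 32.96 f [ 0.2  0.2 -0.4] along 0.4 err [-0.   0.1 -0.1]
2.86 33.26 f [-0.1 -2.   6.1] along -6.4 err [ 0.3 -0.3  0.7]
2.88 33.56 f [-6.1 -5.1 19.6] along -20.1 err [ 0.6 -0.8  1.9]
STOP
[-5.478 -4.393 20.088]
top 168 [2.712 2.739 2.773]
side 103 [2.714 2.749 2.877]
```

```bash
python3 - <<'E'
from rig import bot; from h import *
np.set_printoptions(precision=3,suppress=True)
p=bot.read_state()["ee_pos"]; bot.servo_line([p[0],p[1]+8,p[2]+60],speed=80)
s=bot.read_state(); j=s["joint_positions"].copy(); j[0]+=.6; j[1]-=.3; bot.move_joints(j); bot.dwell(.3)
s=bot.read_state(); print(s["clock"],s["ft_force"],s["ee_pos"])
for n in("top","side"):
    c=bot.read_camera(n); b=barpts(c); print(n,len(b),np.percentile(b[:,0],[10,50,90]) if len(b) else "")
    x,y=((298,160) if n=="top" else (255,170)); im=cv2.resize(c["image"][y:y+100,x:x+100],(400,400),interpolation=cv2.INTER_CUBIC)
    P=cloud(c); D=P-BC; lx,ly=D@U,D@V
    for nm,x0,x1,y0,y1 in(("in",-8,20,-55,55),("out",92,101,-55,55),("bar",63,83,-60,60),("boxtop",-100,-20,-50,50)):
        m=(lx>x0)&(lx<x1)&(ly>y0)&(ly<y1)&(P[...,2]>70)&(P[...,2]<120); print(nm,m.sum(),np.median(P[m][:,2]) if m.any() else "")
    a=im if n=="top" else np.hstack([a,im])
cv2.imwrite("pics/end.png",a)
E
```

```text
36.5667 [-0.146  0.375  0.385] [437.281 258.972 332.433]
top 152 [2.715 2.735 2.763]
in 293 84.48562387868742
out 96 84.5130940428254
bar 238 104.30820757121342
boxtop 764 79.67814040973542
side 131 [2.72  2.752 2.874]
in 312 85.71992600685468
out 0 
bar 333 103.30594872957636
boxtop 908 80.7489691884453
```

View pics/end.png

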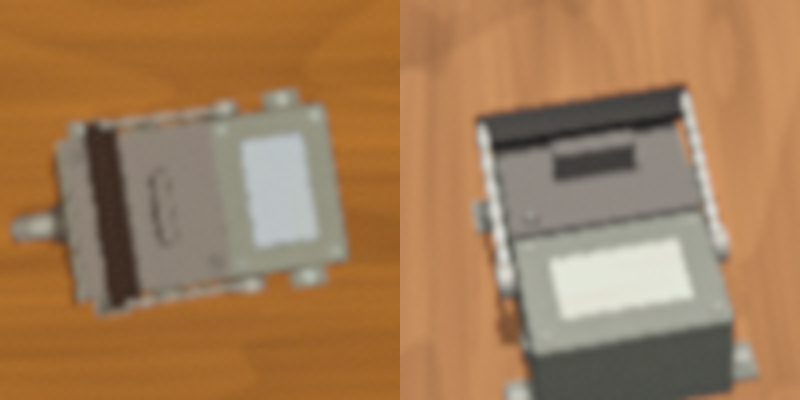

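The bar lies across the seated cover at crop (110,215). Its top is at about 104 mm (98 + 6), so the lever is at its ON stop. The cover is flat and the arm is clear.

```bash
python3 -c "
from rig import bot
print(bot.finish_job())"
```

```text
the job is handed in; nothing more can be done
None
```

The cover is seated flat on its pins with the rib towards the lever pivots, the lever is pressed home at its ON stop with the bar over the cover, the book, bookend, stamp and mug were never approached, and the job is handed in; no verdict came back.

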